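Set two click shifters for cable fitting

ROBOT

A 6-joint arm with a two-finger parallel gripper is mounted at the origin on a cart in front of the work surface, level with it; the furniture and walls round the work are solid. World frame = base frame: x ahead of the robot, y to its left, z up, the work surface at z = 0. Lengths are in m, angles in degrees, forces in N, time in s.
With the tool pointing down it reaches from about 0.4 to 0.925 m from the base axis. Payload 12.5 kg.
Tool frame: the origin (TCP) lies on the centre line of the jaws, within the pads' length; the fingertips stand bot.tcp_to_tips ahead of it and the grasp point (between the pads) lies 2 mm behind it (bot.tcp_to_tips is the distance from the TCP to the fingertips, in m); y points along the fingers, z is the direction in which the jaws open and shut, and the axes are right-handed (so a half turn about y gives the same grasp; the last joint's range is limited). The gripper opens to 95 mm and grips with 3 to 60 N. Pads are 20 mm wide; open, the fingers measure 119 mm over their backs; the gripper's body (75 mm by 180 mm) begins 59 mm behind the grasp point.
Start: joints at [61.501, 28.126, 89.318, -0, 62.55, -6.05], TCP at [0.239, 0.578, 0.197] pointing down, gripper open.
Joint ranges: [-177.58, 177.58], [-47.91, 125.51], [2.72, 160], [-65.01, 245.01], [3.68, 167.84], [-153.87, 153.87]. Speed limits (degrees/s): [127.2, 127.2, 159.86, 180, 180, 180].

INTERFACE

Orientations are given as [roll, pitch, yaw] about the fixed x, y, z axes, in that order (R = Rz(yaw) Ry(pitch) Rx(roll)).
In Python, from rig import bot, vision gives the robot as it stands.
- The arm moves only by the tool jog_arm, never from a script. Its argument "rows" is one flat list of numbers, 5 for each row, row after row: the shift along the tool's x, y, z in cm, then the turn about the tool's y in degrees, then the gripper command: -1 is shut, 1 is fully open, values between are in proportion. In form: [x, y, z, roll, gripper, x, y, z, roll, gripper, ...]. A call has 1 to 12 rows; each row shifts and turns the commanded pose from where the row before left it, along the tool's axes as they then stand; what a row does not reach is not made up. A row lasts 1/8 s, in which the tool goes at most 62.5 mm and 10.7 degrees, less where a joint would pass 70% of its speed; a pose out of reach is approached as far as the arm can. A call with a gripper value outside its range is refused whole. The fingers move at their own pace and stop on an object; the grip force is fixed at half the most. Time passes only in rows, so rows that do not move let the fingers close. It gives the time, the measured TCP pose, the force and the opening at its end, in the units of the state.
- bot.read_state(): the state, without advancing time (a new reading comes with each control period).
- vision.snapshot(name): name is "scene" or "side" or "wrist"; returns (picture, depth): 420x560x3 uint8, blue, green, red; 420x560 float32, m along the optical axis (not along the pixel's ray), 0 where there is no reading.
- vision.get_calibration(name): a dict with "fov_y" (degrees; the focal length in pixels is half the picture's height over the tangent of half this angle, whatever the lens; pixels are square), "cx", "cy" (the principal point, pixels), "rvec" (rotation vector, rad) and "tvec" (3), from world to camera coordinates, as OpenCV has them; the wrist camera has in their place "hand_eye" (4x4, takes a point from camera to tool coordinates, whose origin is the TCP and whose axes are the tool frame's). Camera axes: x right, y down, z forward; pixel columns grow to the right and rows downward; lengths in m; the calibration is good to about 2 mm. A picture is of the moment at which its call begins: read the wrist's pose just before it. get_calibration takes no time and is no camera call.
- bot.job_done(): hands the job in, once; it reports no verdict.
The state is a dict: "time_s": time; "joint_positions": joint angles; "qvel": joint speeds; "tau": joint torques, N m; "position": TCP position; "eef_rot": TCP orientation; "contact_force": force on the tool from outside, world axes, zero at the start; "moment": the same for the moment, N m; "finger_gap": opening from 0.0 (shut) to 1.0 (fully open).
Only numpy, scipy, OpenCV 4.12 (cv2) and the standard library are available. Lean on these libraries where they do the work, as an engineer would, in place of code of your own. Each camera call takes 0.05 s, during which the arm holds its last target. There are 200 camera calls.

TASK

Set the two thumb shifters on the bench stands for fitting their cables: with your fingertips, push the long lever past its first click all the way to its second click, the last stop, and push the short lever on to its first click only, then leave both there. Both start at rest, against the end of their travel. Only push: do not pinch the levers, do not lift, tip or shove the stands, and leave the other things on the bench where they are.

Things in the scene. Friction and masses are not known exactly. Their poses are not given: they have to be found in the camera images.
- long_stand: Shifter with the long lever (tip 102 mm from its pivot; the other's 67 mm) on a loose heavy (4.5 kg) stand: base 110 x 110 x 16 mm, column, 126 mm handlebar stub along y, round dial 76 mm across with its top 108 mm up. Origin: centre of the base's underside, z up. The lever turns level about the vertical line through this origin and sweeps over the stand's -x side, which faces the robot.
- long_lever (a joint): Lever angle, rad: 0 rest, 0.5 first click, 1.0 second click = last stop (hard stop 1.04); grows counter-clockwise seen from above. The arm points to the stand's -x at 0.5, so it is pushed from left to right as seen from the robot. Marks on the dial show the clicks. A spring resists (up to 3 N at the pad), gives way 0.25 rad past a click and draws the lever into the next; let go, it settles in the nearest click.
- long_push_face: Half of the lever's upright black thumb pad, on the rest side: push here to advance the lever. The pad is 26 mm along the arm, 32 mm high (111 to 143 mm above the bench), 12 mm thick in all. Origin: centre of this outer face, 89 mm out along the arm from the pivot, 127 mm above the bench; x points outward along the arm, z up.
- long_back_face: The other half of the same pad, facing the far end of the travel (pushing here returns the lever). Origin: centre of that outer face, 89 mm out along the arm, 12 mm from the push face; x points outward along the arm, z up.
- short_stand: Shifter with the short lever (tip 67 mm from its pivot; the other's 102 mm) on a loose heavy (4.5 kg) stand: base 110 x 110 x 16 mm, column, 126 mm handlebar stub along y, round dial 76 mm across with its top 108 mm up. Origin: centre of the base's underside, z up. The lever turns level about the vertical line through this origin and sweeps over the stand's -x side, which faces the robot.
- short_lever (a joint): Lever angle, rad: 0 rest, 0.5 first click, 1.0 second click = last stop (hard stop 1.04); grows clockwise seen from above. The arm points to the stand's -x at 0.5, so it is pushed from right to left as seen from the robot. Marks on the dial show the clicks. A spring resists (up to 3.5 N at the pad), gives way 0.25 rad past a click and draws the lever into the next; let go, it settles in the nearest click.
- short_push_face: Half of the lever's upright black thumb pad, on the rest side: push here to advance the lever. The pad is 26 mm along the arm, 32 mm high (111 to 143 mm above the bench), 12 mm thick in all. Origin: centre of this outer face, 54 mm out along the arm from the pivot, 127 mm above the bench; x points outward along the arm, z up.
- short_back_face: The other half of the same pad, facing the far end of the travel (pushing here returns the lever). Origin: centre of that outer face, 54 mm out along the arm, 12 mm from the push face; x points outward along the arm, z up.
- bb_cup: Bystander: black toothed bottom-bracket cup, 47 mm across, 24 mm high, lying loose in front of and between the stands. Origin: centre of its underside.
- grease_jar: Bystander: jar with a black lid, 54 mm across, 70 mm high, loose, on the robot's right. Origin: centre of its underside.
- tyre_lever: Bystander: blue plastic tyre lever, 114 x 17 x 13 mm, loose, on the left. Origin: centre of its underside.
- sprocket: Bystander: toothed steel sprocket, 67 mm across, 9 mm high, loose, behind the stands. Origin: centre of its underside.
- pedal: Bystander: black flat pedal, 94 x 78 x 22 mm, loose, behind the stands. Origin: centre of its underside.
- chain_lube: Bystander: yellow squeeze bottle with a pointed black cap, 42 mm across, 126 mm high, loose, behind the stands. Origin: centre of its underside.

How it is judged (in metres and radians):
At the end, for the whole second after the job is handed in: The long lever rests at its second click (0.9 to 1.06 rad), the short lever rests at its first click (0.4 to 0.6 rad), both still; both stands stand upright and still within 3 cm of where they began, and every other loose thing is within 3 cm of where it began (value of joint long_lever between 0.9 and 1.06 rad and value of joint short_lever between 0.4 and 0.6 rad and velocity of joint long_lever between -0.1 and 0.1 rad/s and distance of each of long_stand, short_stand, bb_cup, grease_jar, tyre_lever, sprocket, pedal, chain_lube from where it was at the start of the episode below 0.03 m and angle between each of long_stand, short_stand's own z axis and vertical below 0.05 rad and linear speed of each of long_stand, short_stand below 0.02 m/s and velocity of joint short_lever between -0.1 and 0.1 rad/s); the robot touches nothing.
It fails at once if a stand is shoved more than 3 cm (distance of any of long_stand, short_stand from where it was at the start of the episode above 0.03 m).
It fails at once if a stand is lifted or tipped (height (world z) of any of long_stand, short_stand above 0.012 m or angle between any of long_stand, short_stand's own z axis and vertical above 0.12 rad).
It fails at once if a lever's pad is pinched (pressed on both faces at once) ((contact force between the fingers and long_push_face above 2 N and contact force between the fingers and long_back_face above 2 N) or (contact force between the fingers and short_push_face above 2 N and contact force between the fingers and short_back_face above 2 N)).
It fails at once if another loose thing is moved more than 3 cm (distance of any of bb_cup, grease_jar, tyre_lever, sprocket, pedal, chain_lube from where it was at the start of the episode above 0.03 m).
It also fails if it takes over 48 s, if anything falls off the work surface, if the arm or the gripper's body presses on something with over 40 N, if the wrist force passes 120 N, or if a joint passes its speed limit or range.

## Working session

There is one attempt and no reset: what is moved stays moved. The work goes in short steps, Python scripts to look and compute and a tool call to move; the robot and the scene stay as the last step left them, time stands still between calls to the robot, and variables do not carry over. Pictures are saved under pics/ and viewed, about 8 in all and at most 12, crops included, and the job is handed in when it is done.

Besides the shell and the picture viewer there is one more tool, called by a JSON object that holds its "api" and its "payload", one argument or row to a line. jog_arm: Moves the arm, as the interface text tells. Its arguments: {"type":"object","properties":{"rows":{"type":"array","items":{"type":"number"}}},"required":["rows"]}

```bash
mkdir -p pics; ls; cat > h.py <<'E'
import numpy as np,cv2
from rig import bot,vision
from scipy.spatial.transform import Rotation as R
def cal(n):
    c=vision.get_calibration(n); f=210/np.tan(np.radians(c['fov_y'])/2); return c,f
def pts(n,d,uv):
    c,f=cal(n); uv=np.asarray(uv,float).reshape(-1,2); z=np.array([d[int(v),int(u)] for u,v in uv])
    p=np.c_[(uv[:,0]-c['cx'])/f*z,(uv[:,1]-c['cy'])/f*z,z]
    Rm=cv2.Rodrigues(np.array(c['rvec'],float))[0]; return (p-np.array(c['tvec']).ravel())@Rm
def cloud(n,d):
    v,u=np.mgrid[:420,:560]; return pts(n,d,np.c_[u.ravel(),v.ravel()]).reshape(420,560,3)
E
python3 - <<'E'
from h import *
print(bot.read_state(), bot.tcp_to_tips)
for n in('scene','side'):
    im,d=vision.snapshot(n); cv2.imwrite(f'pics/{n}0.png',im); np.save(f'{n}0.npy',d); print(vision.get_calibration(n),(d>0).mean())
E
```

```text
pics
{'time_s': 0.0, 'joint_positions': array([ 6.15002288e+01,  2.81643471e+01,  8.93516586e+01, -8.19759235e-04,
        6.25503758e+01, -6.05152262e+00]), 'qvel': array([ 0.04354213,  0.06248996,  0.01215893,  0.03911102, -0.0157699 ,
       -0.01686508]), 'tau': array([-1.11886304e-03, -6.12631202e+01, -2.58179140e+01,  6.92363572e-02,
        4.82474989e-02, -4.02597516e-05]), 'position': array([0.23851325, 0.57739343, 0.19665039]), 'eef_rot': array([-9.00660882e+01,  6.27514094e-03, -2.24478739e+01]), 'contact_force': array([ 1.01545027, -0.67464835,  0.07113844]), 'moment': array([ 0.01768324, -0.02815542, -0.02249925]), 'finger_gap': 1.000491125134994} 0.017
{'fov_y': 52.250484807570174, 'cx': 279.16678975125876, 'cy': 211.09858569875556, 'rvec': array([ 2.2104091 , -0.94604142,  0.40788878]), 'tvec': array([-0.41574652,  0.38085589,  1.01102528])} 0.9959991496598639
{'fov_y': 57.49196918308854, 'cx': 287.97540541283723, 'cy': 212.8341619929851, 'rvec': array([ 2.10074501, -0.45050781,  0.27634819]), 'tvec': array([-0.55647961,  0.23266419,  0.7876151 ])} 0.9961437074829932
```

View pics/scene0.png

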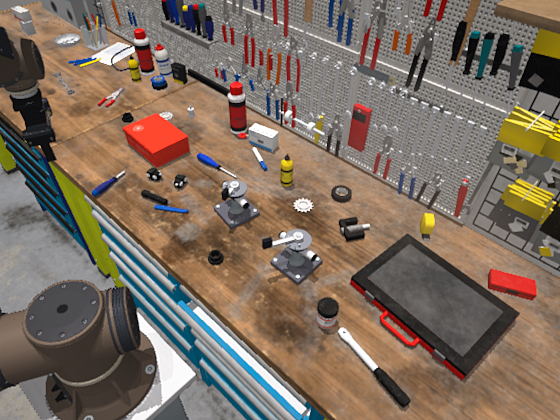

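View pics/side0.png

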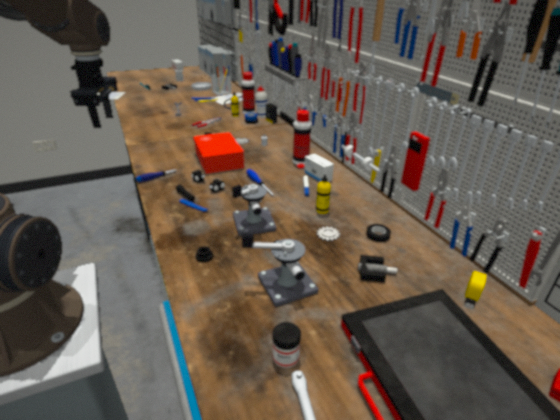

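The scene view shows the long-lever stand near (297,250) with its pad at (267,243). The short-lever stand is near (237,203), with its pad hidden around (228,187). The cup is at (215,257), the jar at (328,313) and the lube bottle at (287,172). Next I'll measure from depth.

```bash
python3 - <<'E'
from h import *
for n,boxes in(('scene',{'long':(255,220,330,280),'short':(212,172,262,230),'cup':(205,245,226,268),'jar':(314,295,342,332),'lube':(278,150,296,190),'tyre':(150,200,190,216)}),('side',{'long':(238,232,318,302),'short':(230,180,278,238),'jar':(268,320,302,372),'cup':(194,243,216,264)})):
    im=cv2.imread(f'pics/{n}0.png'); P=cloud(n,np.load(f'{n}0.npy'))
    for k,(a,b,c,e) in boxes.items():
        q=P[b:e,a:c].reshape(-1,3); col=im[b:e,a:c].reshape(-1,3).max(1)
        m=q[:,2]>0.008; 
        print(n,k,'all',q[m].min(0).round(3),q[m].max(0).round(3),'med',np.median(q[m],0).round(3))
        if k in('long','short'):
            for lo,hi in((.010,.022),(.102,.114),(.118,.150)):
                s=(q[:,2]>lo)&(q[:,2]<hi); w=q[s]
                print('  ',lo,hi,s.sum(),w.min(0).round(3),w.max(0).round(3),w.mean(0).round(3))
                if hi<.12: 
                    r=cv2.minAreaRect((w[:,:2]*1000).astype(np.float32)); print('   rect',r)
    if n=='scene': 
        cv2.imwrite('pics/crop.png',np.hstack([cv2.resize(im[165:235,205:270],None,fx=6,fy=6,interpolation=2),cv2.resize(im[215:285,255:320],None,fx=6,fy=6,interpolation=2)]))
E
```

```text
scene long all [-0.044 -0.59   0.008] [ 0.613 -0.05   0.995] med [ 0.545 -0.12   0.049]
   0.01 0.022 758 [ 0.502 -0.169  0.01 ] [ 0.613 -0.058  0.022] [ 0.543 -0.12   0.014]
   rect ((556.0574951171875, -112.99410247802734), (108.82968139648438, 110.98899841308594), 2.507913589477539)
   0.102 0.114 361 [ 0.468 -0.151  0.102] [ 0.597 -0.072  0.114] [ 0.554 -0.116  0.107]
   rect ((532.0516967773438, -112.00543212890625), (75.48348999023438, 129.97361755371094), 88.06849670410156)
   0.118 0.15 196 [ 0.464 -0.134  0.118] [ 0.572 -0.064  0.145] [ 0.511 -0.093  0.126]
scene short all [-0.044 -0.59   0.008] [0.689 0.33  0.995] med [0.566 0.148 0.021]
   0.01 0.022 588 [0.516 0.101 0.01 ] [0.635 0.223 0.022] [0.565 0.154 0.015]
   rect ((576.55126953125, 163.4426727294922), (113.96894073486328, 109.48953247070312), 79.52201080322266)
   0.102 0.114 217 [0.515 0.124 0.102] [0.616 0.201 0.114] [0.58  0.157 0.107]
   rect ((571.6367797851562, 156.95213317871094), (99.64598083496094, 70.47799682617188), 46.239070892333984)
   0.118 0.15 123 [0.513 0.137 0.118] [0.592 0.176 0.143] [0.547 0.15
[... 899 characters left out ...]
27]
side short all [ 0.266 -0.719  0.008] [0.693 0.403 0.63 ] med [0.566 0.148 0.023]
   0.01 0.022 722 [0.515 0.103 0.01 ] [0.691 0.397 0.022] [0.578 0.164 0.016]
   rect ((608.3639526367188, 253.8223876953125), (312.73046875, 123.6032943725586), 70.55258178710938)
   0.102 0.114 199 [0.516 0.127 0.102] [0.615 0.204 0.114] [0.579 0.154 0.109]
   rect ((569.5347900390625, 166.4009246826172), (73.76404571533203, 88.69457244873047), 71.59230041503906)
   0.118 0.15 227 [ 0.465 -0.083  0.118] [0.59  0.187 0.145] [0.529 0.101 0.132]
side jar all [ 0.266 -0.719  0.008] [ 0.499 -0.267  0.63 ] med [ 0.467 -0.304  0.067]
side cup all [ 0.266 -0.719  0.008] [0.428 0.086 0.63 ] med [0.405 0.062 0.016]
```

View pics/crop.png

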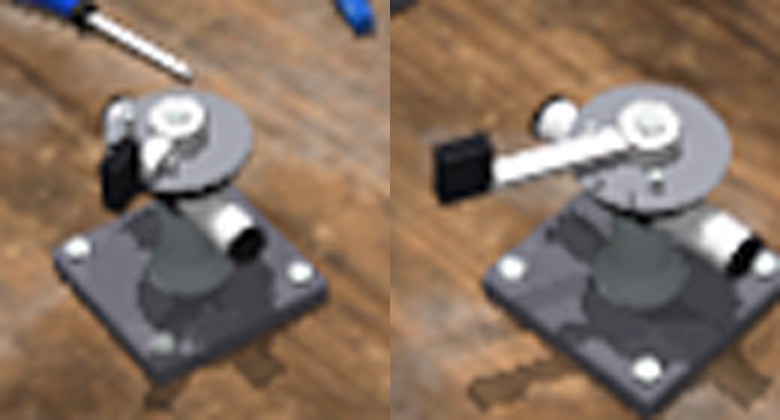

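The crop shows both levers at rest: long pad on the left of its arm (robot's +y side), short pad pointing towards the robot's right. Next I'll get the yaws and pad angles.

```bash
cat > ang.py <<'E'
from h import *
def ang(tag,C):
    out={}
    Q={'scene':0,'side':0}
    for k,(c,r0,r1) in C.items():
        for n in Q:
            im=cv2.imread(f'pics/{n}{tag}.png'); P=cloud(n,np.load(f'{n}{tag}.npy'))
            rel=P[...,:2]-c; r=np.hypot(*np.moveaxis(rel,-1,0))
            m=(P[...,2]>.113)&(P[...,2]<.150)&(r>r0-.004)&(r<r1+.006)&(im.max(2)<90)
            w=P[m]; v=w.mean(0); t=np.degrees(np.arctan2(v[1]-c[1],v[0]-c[0]))%360
            print(k,n,m.sum(),'pad mean',v.round(4),'zmax',w[:,2].max().round(3) if len(w) else 0,'r',np.hypot(*(v[:2]-c)).round(4),'angle',t.round(1), cv2.minAreaRect((w[:,:2]*1000).astype(np.float32)))
C={'long':(np.array([.557,-.113]),.076,.102),'short':(np.array([.577,.163]),.041,.067)}
E
python3 - <<'E'
from ang import *
ang('0',C)
for k,(c,_,_) in C.items():
  for n in('scene','side'):
    P=cloud(n,np.load(f'{n}0.npy')); im=cv2.imread(f'pics/{n}0.png')
    loc=(np.abs(P[...,:2]-c).max(-1)<.075)
    m=loc&(P[...,2]>.012)&(P[...,2]<.0175); print(k,n,'base',cv2.minAreaRect((P[m][:,:2]*1000).astype(np.float32)))
    m=loc&(P[...,2]>.104)&(P[...,2]<.110)&(np.hypot(*np.moveaxis(P[...,:2]-c,-1,0))<.045); print('  dial',m.sum(),cv2.minEnclosingCircle((P[m][:,:2]*1000).astype(np.float32)))
    m=loc&(P[...,2]>.111)&(np.hypot(*np.moveaxis(P[...,:2]-c,-1,0))<.02);print('  hub zmax',P[m][:,2].max(),cv2.minEnclosingCircle((P[m][:,:2]*1000).astype(np.float32)))
E
```

```text
long scene 95 pad mean [ 0.4751 -0.0757  0.1316] zmax 0.145 r 0.09 angle 155.5 ((477.2248840332031, -73.68335723876953), (15.586631774902344, 24.56385040283203), 66.42069244384766)
long side 165 pad mean [ 0.476  -0.0758  0.1316] zmax 0.145 r 0.0892 angle 155.3 ((477.3010559082031, -72.57400512695312), (14.525415420532227, 25.61336898803711), 60.97186279296875)
short scene 67 pad mean [0.5239 0.1436 0.1305] zmax 0.143 r 0.0565 angle 200.1 ((525.9894409179688, 145.0115203857422), (25.13768196105957, 12.58653450012207), 21.8226375579834)
short side 113 pad mean [0.5251 0.1451 0.1304] zmax 0.145 r 0.0549 angle 199.0 ((527.3766479492188, 149.25413513183594), (28.807992935180664, 15.441633224487305), 17.343910217285156)
long scene base ((556.157470703125, -113.68920135498047), (107.82923889160156, 109.80699157714844), 0.7319549322128296)
  dial 292 ((557.516845703125, -114.0434341430664), 39.5346565246582)
  hub zmax 0.1257737503781375 ((555.228759765625, -110.8843765258789), 17.416404724121094)
long side base ((557.3602294921875, -111.49466705322266), (109.63233184814453, 111.70113372802734), 0.5519485473632812)
  dial 363 ((558.5031127929688, -110.45551300048828), 38.48625564575195)
  hub zmax 0.1282554914211937 ((553.8878784179688, -110.93759155273438), 16.606264114379883)
short scene base ((576.1844482421875, 161.89979553222656), (110.01790618896484, 108.07003784179688), 80.81598663330078)
  dial 163 ((581.4546508789062, 162.50819396972656), 38.84260559082031)
  hub zmax 0.12805853333887446 ((574.677001953125, 162.49588012695312), 17.324657440185547)
short side base ((577.50537109375, 164.255126953125), (112.2269515991211, 111.3033676147461), 79.30170440673828)
  dial 163 ((578.0238037109375, 166.13088989257812), 38.80834197998047)
  hub zmax 0.1281048017095356 ((574.3718872070312, 164.06893920898438), 16.946121215820312)
```

```bash
cat > plan.py <<'E'
from h import *
def post(k,da,o,r=None):
    "TCP xy and yaw: da rad advanced from rest, o = offset (m) of post centre behind the lever centreline"
    c,a0,s,r=((np.array([.557,-.1125]),152.5,1,r or .089) if k=='long' else (np.array([.577,.163]),198.8,-1,r or .056))
    a=np.radians(a0)+s*da; u=np.array([np.cos(a),np.sin(a)]); t=s*np.array([-u[1],u[0]])
    return c+r*u-o*t, np.degrees(a)-180
def rows(way,g=-1,step=5.5,turn=10):
    st=bot.read_state(); p=np.array(st['position']); psi=st['eef_rot'][2]; print('at',p.round(4),st['eef_rot'].round(2)); out=[]
    for w in way:
        *q,ps,n=w; q=np.array(q); n=n or int(max(np.ceil(np.linalg.norm(q-p)*100/step),np.ceil(abs(ps-psi)/turn)))
        P0,s0=p.copy(),psi
        for i in range(1,n+1):
            tp=P0+(q-P0)*i/n; ts=s0+(ps-s0)*i/n
            M=R.from_euler('xyz',[-90,0,psi],degrees=True)
            d=np.round(M.inv().apply(tp-p)*100,1); rl=round(psi-ts)
            out.append([*map(float,d),rl,g]); p=p+M.apply(d/100); psi-=rl
    print(len(out),'rows, end',p.round(4),round(psi,1)); 
    for i in range(0,len(out),12): print([x for r in out[i:i+12] for x in r])
E
python3 - <<'E'
from plan import *
(x,y),ps=post('short',0,.032); print(x,y,ps)
rows([(x,y,.21,ps,0),(x,y,.134,ps,3)])
E
```

```text
0.5343001436808973 0.1146603447433891 18.80000000000004
at [0.2385 0.5774 0.1967] [-9.006e+01  1.000e-02 -2.245e+01]
13 rows, end [0.5344 0.1145 0.1337] 18.6
[4.5, -0.1, -3.1, -4, -1, 4.3, -0.2, -3.5, -4, -1, 4.0, -0.1, -3.7, -4, -1, 3.7, -0.1, -4.1, -4, -1, 3.5, -0.2, -4.2, -5, -1, 3.1, -0.1, -4.6, -4, -1, 2.7, -0.1, -4.7, -4, -1, 2.4, -0.2, -5.0, -4, -1, 2.1, -0.1, -5.1, -4, -1, 1.7, -0.1, -5.2, -4, -1, -0.0, 2.5, 0.0, 0, -1, -0.0, 2.5, 0.0, 0, -1]
[-0.0, 2.6, 0.0, 0, -1]
```

{"api": "jog_arm", "payload": {
  "rows": [4.5,-0.1,-3.1,-4,-1,4.3,-0.2,-3.5,-4,-1,4.0,-0.1,-3.7,-4,-1,3.7,-0.1,-4.1,-4,-1,3.5,-0.2,-4.2,-5,-1,3.1,-0.1,-4.6,-4,-1,2.7,-0.1,-4.7,-4,-1,2.4,-0.2,-5.0,-4,-1,2.1,-0.1,-5.1,-4,-1,1.7,-0.1,-5.2,-4,-1,0,0,0,0,-1]
}}

```text
time_s: 1.48
position: [0.5359, 0.1119, 0.2097]
eef_rot: [-90.0, 0.0, 18.4]
contact_force: [-0.6, 0.7, 0.1]
finger_gap: 0.003
```

```bash
python3 - <<'E'
from plan import *
s=bot.read_state(); print(s['time_s'],s['finger_gap'],s['contact_force'],s['joint_positions'].round(1))
(x,y),ps=post('short',0,.032)
rows([(x,y,.134,ps,4)])
im,d=vision.snapshot('wrist'); cv2.imwrite('pics/w1.png',im)
E
```

```text
1.475 0.0031911167855527005 [-0.59787414  0.71916476  0.07884528] [   4.9   21.1   99.3   -0.    59.6 -103.5]
at [0.5359 0.1119 0.2097] [-9.001e+01  2.000e-02  1.837e+01]
4 rows, end [0.534  0.1144 0.1337] 18.4
[-0.0, 1.9, 0.1, 0, -1, -0.0, 1.9, 0.1, 0, -1, -0.1, 1.9, 0.0, 0, -1, 0.0, 1.9, 0.1, 0, -1]
```

View pics/w1.png

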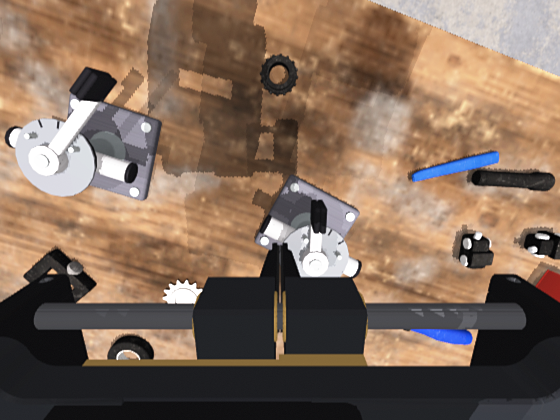

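The wrist view shows the shut fingertips at (280,250), clear and to the right-hand (robot's) side of the short pad at (318,215). The path down is free.

{"api": "jog_arm", "payload": {
  "rows": [0,1.9,0.1,0,-1,0,1.9,0.1,0,-1,-0.1,1.9,0,0,-1,0,1.9,0.1,0,-1,0,0,0,0,-1]
}}

```text
time_s: 2.15
position: [0.5314, 0.1182, 0.1333]
eef_rot: [-90.0, 0.1, 18.6]
contact_force: [0.6, -0.3, -0.6]
finger_gap: 0.003
```

```bash
python3 - <<'E'
from plan import *
z=.134
rows([(*post('short',0,.018)[0],z,18.8,4)]+[(*post('short',a,.018)[0],z,post('short',a,0)[1],2) for a in(.1,.2,.3,.4)])
E
```

```text
at [0.5314 0.1182 0.1333] [-89.95   0.15  18.6 ]
12 rows, end [0.52   0.1488 0.1343] -4.4
[0.0, -0.0, 0.2, 0, -1, 0.1, -0.0, 0.3, 0, -1, 0.0, -0.1, 0.2, 0, -1, 0.1, 0.0, 0.3, 0, -1, -0.1, 0.0, 0.3, 3, -1, -0.1, 0.0, 0.2, 3, -1, -0.1, 0.0, 0.3, 3, -1, -0.1, 0.0, 0.3, 2, -1, -0.1, 0.0, 0.3, 3, -1, -0.0, 0.0, 0.3, 3, -1, -0.1, 0.0, 0.3, 3, -1, -0.1, 0.0, 0.2, 3, -1]
```

{"api": "jog_arm", "payload": {
  "rows": [0.0,0,0.2,0,-1,0.1,0,0.3,0,-1,0.0,-0.1,0.2,0,-1,0.1,0.0,0.3,0,-1,-0.1,0.0,0.3,3,-1,-0.1,0.0,0.2,3,-1,-0.1,0.0,0.3,3,-1]
}}

```text
time_s: 3.02
position: [0.5263, 0.1344, 0.1353]
eef_rot: [-90.0, -0.0, 9.4]
contact_force: [-0.5, -0.9, -0.4]
finger_gap: 0.008
```

{"api": "jog_arm", "payload": {
  "rows": [-0.1,0.0,0.3,2,-1,-0.1,0.0,0.3,3,-1,0,0.0,0.3,3,-1]
}}

```text
time_s: 3.4
position: [0.5232, 0.1431, 0.1353]
eef_rot: [-90.0, -0.0, 1.4]
contact_force: [-0.3, -0.0, 0.1]
finger_gap: 0.003
```

{"api": "jog_arm", "payload": {
  "rows": [-0.1,0.0,0.3,3,-1,-0.1,0.0,0.2,3,-1,0,0,0,0,-1]
}}

```text
time_s: 3.78
position: [0.5212, 0.1481, 0.1353]
eef_rot: [-90.0, -0.0, -4.4]
contact_force: [0.4, -0.1, 0.4]
finger_gap: 0.007
```

```bash
python3 - <<'E'
from plan import *
print(post('short',.4,.018))
from ang import ang,C
for n in('scene','side'):
    im,d=vision.snapshot(n); cv2.imwrite(f'pics/{n}1.png',im); np.save(f'{n}1.npy',d)
cv2.imwrite('pics/c1.png',cv2.resize(cv2.imread('pics/side1.png')[160:250,200:300],None,fx=6,fy=6,interpolation=2))
E
```

```text
(array([0.51985191, 0.14906819]), np.float64(-4.118311805232906))
```

View pics/c1.png

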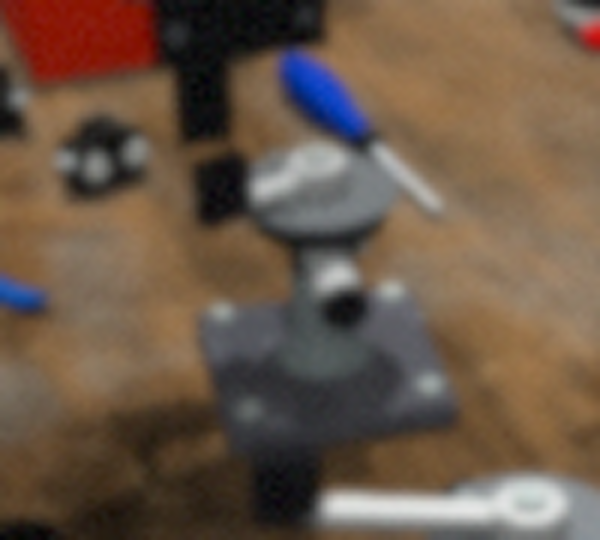

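```bash
python3 - <<'E'
from plan import *
for n in('scene','side'):
    c,f=cal(n); Rm=cv2.Rodrigues(np.array(c['rvec']))[0]; print(n,'cam at',(-Rm.T@c['tvec']).round(2))
    K=np.array([[f,0,c['cx']],[0,f,c['cy']],[0,0,1]])
    print(cv2.projectPoints(np.array([[.521,.148,.118],[.521,.148,.2],[.521,.148,.30]]),c['rvec'],c['tvec'],K,None)[0].reshape(-1,2).round())
from ang import ang,C
ang('1',C)
im=cv2.imread('pics/scene1.png');s=cv2.imread('pics/side1.png')
cv2.imwrite('pics/c2.png',np.hstack([cv2.resize(im[110:240,170:290],None,fx=3.2,fy=3.2),cv2.resize(s[60:190+0,190:310],None,fx=3.2,fy=3.2)]))
E
```

```text
scene cam at [-0.04 -0.59  1.  ]
[[224. 197.]
 [221. 176.]
 [218. 147.]]
side cam at [ 0.27 -0.72  0.63]
[[234. 195.]
 [233. 167.]
 [230. 129.]]
long scene 95 pad mean [ 0.4749 -0.0759  0.1319] zmax 0.145 r 0.0901 angle 155.7 ((477.14703369140625, -73.7442626953125), (14.78796672821045, 25.299280166625977), 61.13282775878906)
long side 168 pad mean [ 0.4759 -0.0756  0.1312] zmax 0.145 r 0.0893 angle 155.2 ((476.9825744628906, -73.20941162109375), (13.093254089355469, 25.755617141723633), 57.02116394042969)
short scene 63 pad mean [0.5233 0.1429 0.1306] zmax 0.144 r 0.0574 angle 200.5 ((525.7212524414062, 146.0665283203125), (27.156978607177734, 13.457035064697266), 23.07594871520996)
short side 112 pad mean [0.5255 0.1453 0.1305] zmax 0.145 r 0.0545 angle 199.0 ((526.9843139648438, 149.0567626953125), (27.515872955322266, 13.868762969970703), 18.44367218017578)
```

View pics/c2.png

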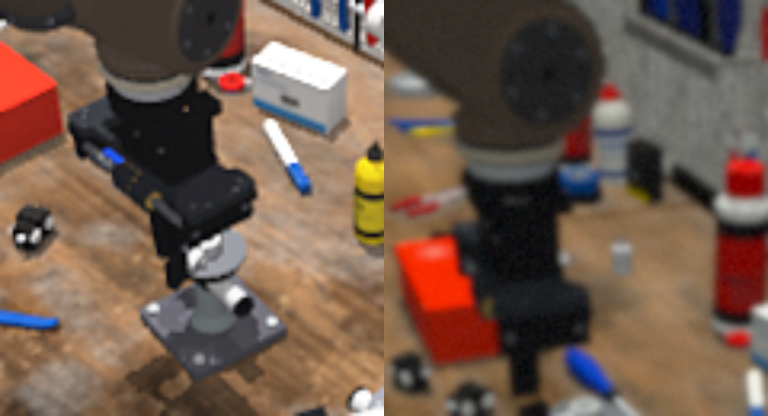

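The views agree on the lever being unmoved: the short pad is still at 199-200°, and the fingertip seems to end above it (side pixel row 183 against an expected 195). I'll measure the real tip height.

```bash
python3 - <<'E'
from h import *
for n in('scene','side'):
    P=cloud(n,np.load(f'{n}1.npy')); im=cv2.imread(f'pics/{n}1.png')
    m=(np.abs(P[...,0]-.521)<.05)&(np.abs(P[...,1]-.148)<.05)&(P[...,2]>.12)&(im.max(2)<80)
    for lo in np.arange(.125,.225,.008):
        w=P[m&(P[...,2]>=lo)&(P[...,2]<lo+.008)]
        if len(w): print(n,lo.round(3),len(w),w.min(0).round(3),w.max(0).round(3))
print(bot.tcp_to_tips,bot.read_state()['position'])
print([a for a in dir(bot) if a[0]!='_'])
E
```

```text
scene 0.125 13 [0.515 0.135 0.125] [0.535 0.145 0.133]
scene 0.133 21 [0.513 0.139 0.133] [0.535 0.152 0.141]
scene 0.141 8 [0.516 0.138 0.141] [0.535 0.148 0.144]
scene 0.149 8 [0.509 0.141 0.153] [0.528 0.15  0.157]
scene 0.157 16 [0.508 0.138 0.157] [0.533 0.155 0.164]
scene 0.165 16 [0.508 0.139 0.166] [0.53  0.154 0.173]
scene 0.173 18 [0.51  0.135 0.173] [0.529 0.156 0.181]
scene 0.181 18 [0.508 0.136 0.181] [0.524 0.156 0.189]
scene 0.189 12 [0.508 0.137 0.189] [0.52  0.156 0.197]
scene 0.197 15 [0.506 0.135 0.198] [0.516 0.155 0.204]
scene 0.205 6 [0.508 0.135 0.206] [0.521 0.148 0.211]
scene 0.221 2 [0.508 0.125 0.226] [0.513 0.127 0.228]
side 0.125 25 [0.515 0.138 0.125] [0.537 0.151 0.133]
side 0.133 24 [0.514 0.14  0.133] [0.538 0.149 0.141]
side 0.141 22 [0.515 0.143 0.141] [0.538 0.157 0.145]
side 0.149 10 [0.51  0.143 0.154] [0.531 0.147 0.157]
side 0.157 20 [0.51  0.14  0.157] [0.529 0.149 0.165]
side 0.165 23 [0.508 0.14  0.165] [0.529 0.147 0.173]
side 0.173 24 [0.509 0.139 0.173] [0.53  0.148 0.181]
side 0.181 25 [0.508 0.137 0.181] [0.53  0.153 0.189]
side 0.189 20 [0.508 0.136 0.189] [0.53  0.144 0.195]
0.017 [0.52127938 0.1479018  0.1353062 ]
['Unreachable', 'job_done', 'read_state', 'tcp_to_tips']
```

The fingertips are really at z≈0.153, about 35 mm higher than the TCP reading implies, so they passed over the pad without touching it (no force, lever unmoved). I'll back off and go down 3.5 cm further, trusting the camera height.

```bash
python3 - <<'E'
from plan import *
(x,y),ps=post('short',0,.032)
rows([(x,y,.137,ps,4),(x,y,.118,ps,2)])
E
```

```text
at [0.5213 0.1479 0.1353] [-8.999e+01 -1.000e-02 -4.380e+00]
6 rows, end [0.534  0.1145 0.1183] 18.6
[0.4, -0.0, -0.8, -6, -1, 0.3, -0.1, -0.8, -6, -1, 0.2, -0.0, -0.9, -5, -1, 0.1, -0.1, -0.9, -6, -1, 0.0, 1.0, 0.0, 0, -1, 0.0, 0.9, 0.0, 0, -1]
```

{"api": "jog_arm", "payload": {
  "rows": [0.4,0,-0.8,-6,-1,0.3,-0.1,-0.8,-6,-1,0.2,0,-0.9,-5,-1,0.1,-0.1,-0.9,-6,-1,0,1,0,0,-1,0,0.9,0,0,-1,0,0,0,0,-1]
}}

```text
time_s: 4.75
position: [0.5333, 0.1147, 0.1172]
eef_rot: [-90.0, 0.1, 18.5]
contact_force: [-0.2, -0.0, 0.3]
finger_gap: 0.001
```

```bash
cat > tip.py <<'E'
from h import *
def tip(tag):
    s=bot.read_state(); p=s['position']; print('TCP',p.round(4),s['contact_force'].round(1),s['time_s'])
    for n in('scene','side'):
        im,d=vision.snapshot(n); cv2.imwrite(f'pics/{n}{tag}.png',im); np.save(f'{n}{tag}.npy',d); P=cloud(n,d)
        m=(np.abs(P[...,0]-p[0])<.018)&(np.abs(P[...,1]-p[1])<.018)&(P[...,2]>.05)&(P[...,2]<p[2]+.06)&(im.max(2)<80)
        w=P[m]; print(n,m.sum(),'tip z',np.sort(w[:,2])[:6].round(3),w.min(0).round(3),w.max(0).round(3))
E
python3 -c "
from tip import *;tip('2')
from ang import *;ang('2',C)"
```

```text
TCP [0.5333 0.1147 0.1172] [-0.2 -0.   0.3] 4.75
scene 82 tip z [0.133 0.134 0.136 0.136 0.137 0.138] [0.519 0.1   0.133] [0.544 0.12  0.177]
side 134 tip z [0.135 0.136 0.137 0.137 0.137 0.137] [0.519 0.101 0.135] [0.547 0.12  0.177]
long scene 97 pad mean [ 0.4752 -0.0759  0.1316] zmax 0.143 r 0.0898 angle 155.6 ((477.5450439453125, -74.59739685058594), (13.989241600036621, 25.381267547607422), 61.3239860534668)
long side 165 pad mean [ 0.4758 -0.0754  0.1312] zmax 0.145 r 0.0894 angle 155.1 ((477.2409973144531, -73.46732330322266), (15.840880393981934, 25.73911476135254), 55.79491424560547)
short scene 76 pad mean [0.5245 0.1406 0.1319] zmax 0.147 r 0.0571 angle 203.1 ((531.7332763671875, 129.9508056640625), (26.764680862426758, 45.65821075439453), 20.682302474975586)
short side 95 pad mean [0.5241 0.1359 0.133 ] zmax 0.149 r 0.0595 angle 207.1 ((526.8043212890625, 130.04220581054688), (20.842571258544922, 48.04507827758789), 21.160409927368164)
```

Tip height is again TCP + 17.5 mm, so I'll take TCP z = 0.100 for pushing.

{"api": "jog_arm", "payload": {
  "rows": [0,0.8,0,0,-1,0,0.9,0,0,-1,0,0,0,0,-1]
}}

```text
time_s: 5.22
position: [0.5335, 0.1144, 0.1004]
eef_rot: [-90.0, 0.1, 18.5]
contact_force: [0.6, 0.7, -0.1]
finger_gap: 0.008
```

```bash
python3 - <<'E'
from plan import *
z=.100
rows([(*post('short',0,.018)[0],z,18.8,4)]+[(*post('short',a,.018)[0],z,post('short',a,0)[1],2) for a in(.1,.2,.3,.4)])
E
```

```text
at [0.5335 0.1144 0.1004] [-8.998e+01  8.000e-02  1.855e+01]
12 rows, end [0.5196 0.1496 0.1004] -4.5
[0.0, 0.0, 0.3, 0, -1, 0.0, 0.0, 0.4, 0, -1, 0.1, 0.0, 0.3, 0, -1, -0.0, 0.0, 0.4, 0, -1, -0.1, 0.0, 0.3, 3, -1, -0.1, 0.0, 0.3, 2, -1, -0.1, 0.0, 0.3, 3, -1, -0.0, 0.0, 0.2, 3, -1, -0.1, 0.0, 0.3, 3, -1, -0.1, 0.0, 0.3, 3, -1, -0.1, 0.0, 0.3, 3, -1, -0.1, 0.0, 0.3, 3, -1]
```

{"api": "jog_arm", "payload": {
  "rows": [0,0,0.3,0,-1,0,0,0.4,0,-1,0.1,0,0.3,0,-1,0,0,0.4,0,-1,-0.1,0,0.3,3,-1,-0.1,0,0.3,2,-1]
}}

```text
time_s: 5.98
position: [0.5268, 0.1334, 0.1013]
eef_rot: [-90.0, -0.0, 13.5]
contact_force: [2.9, -2.9, -0.9]
finger_gap: 0.002
```

{"api": "jog_arm", "payload": {
  "rows": [-0.1,0,0.3,3,-1,0,0,0.2,3,-1,-0.1,0,0.3,3,-1,-0.1,0,0.3,3,-1]
}}

```text
time_s: 6.48
position: [0.5218, 0.1435, 0.1012]
eef_rot: [-90.0, 0.0, 1.5]
contact_force: [0.2, -3.0, -0.0]
finger_gap: 0.003
```

{"api": "jog_arm", "payload": {
  "rows": [-0.1,0,0.3,3,-1,-0.1,0,0.3,3,-1,0,0,0,0,-1]
}}

```text
time_s: 6.85
position: [0.52, 0.1499, 0.1013]
eef_rot: [-90.0, -0.0, -4.4]
contact_force: [-0.1, -0.7, -0.1]
finger_gap: 0.006
```

{"api": "jog_arm", "payload": {
  "rows": [0,0,-0.5,0,-1,0,0,-0.8,0,-1,0,0,-0.8,0,-1,0,0,0,0,-1]
}}

```text
time_s: 7.35
position: [0.5184, 0.1279, 0.1013]
eef_rot: [-90.0, 0.0, -4.5]
contact_force: [0.7, -0.1, 0.3]
finger_gap: 0.004
```

```bash
python3 -c "
from tip import *;tip('3')
from ang import *;ang('3',C)
import cv2
cv2.imwrite('pics/c3.png',np.hstack([cv2.resize(cv2.imread('pics/scene3.png')[165:235,200:270],None,fx=5.5,fy=5.5),cv2.resize(cv2.imread('pics/side3.png')[165:235,210:280],None,fx=5.5,fy=5.5)]))"
```

```text
TCP [0.5184 0.1279 0.1013] [ 0.7 -0.1  0.3] 7.35
scene 81 tip z [0.118 0.118 0.119 0.12  0.12  0.121] [0.505 0.115 0.118] [0.528 0.136 0.161]
side 110 tip z [0.119 0.12  0.12  0.121 0.121 0.122] [0.505 0.118 0.119] [0.529 0.138 0.158]
long scene 95 pad mean [ 0.4749 -0.0757  0.1313] zmax 0.144 r 0.0902 angle 155.6 ((476.0968322753906, -73.60081481933594), (13.723905563354492, 24.001710891723633), 65.479248046875)
long side 167 pad mean [ 0.476  -0.0756  0.1312] zmax 0.145 r 0.0892 angle 155.2 ((477.41033935546875, -72.84141540527344), (12.688156127929688, 25.769168853759766), 63.49793243408203)
short scene 62 pad mean [0.5175 0.1496 0.1299] zmax 0.146 r 0.061 angle 192.7 ((519.8366088867188, 143.09593200683594), (13.174928665161133, 56.74319076538086), 8.636418342590332)
short side 50 pad mean [0.5199 0.1302 0.1308] zmax 0.15 r 0.0659 angle 209.9 ((514.93896484375, 141.2666473388672), (13.062738418579102, 50.34918975830078), 21.236520767211914)
```

View pics/c3.png

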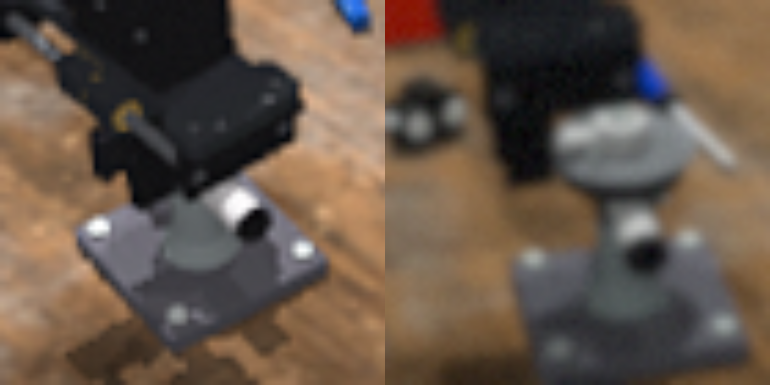

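The lever moved: the force dropped from 3 N to 0.7 N, and the arm now points to the stand's front. The finger hides the pad in both views, so I'll lift, go to the long lever and check from there.

```bash
python3 - <<'E'
from plan import *
s=bot.read_state()['position']
(x,y),ps=post('long',0,.034); print(ps)
rows([(s[0],s[1],.16,-4.5,2),(x,y,.16,ps,6)])
E
```

```text
-27.5
at [0.5185 0.1284 0.1013] [-8.999e+01 -1.000e-02 -4.480e+00]
8 rows, end [ 0.4937 -0.0407  0.1603] -27.5
[0.0, -2.9, 0.0, 0, -1, 0.0, -3.0, 0.0, 0, -1, -0.2, 0.0, -2.9, 4, -1, 0.0, 0.0, -2.8, 4, -1, 0.2, 0.0, -2.9, 4, -1, 0.4, 0.0, -2.8, 3, -1, 0.6, 0.0, -2.8, 4, -1, 0.7, 0.0, -2.7, 4, -1]
```

{"api": "jog_arm", "payload": {
  "rows": [0,-2.9,0,0,-1,0,-3,0,0,-1,-0.2,0,-2.9,4,-1,0,0,-2.8,4,-1,0.2,0,-2.9,4,-1,0.4,0,-2.8,3,-1,0.6,0,-2.8,4,-1,0.7,0,-2.7,4,-1,0,0,0,0,-1]
}}

```text
time_s: 8.57
position: [0.4936, -0.0415, 0.1603]
eef_rot: [-90.0, -0.0, -27.6]
contact_force: [-0.3, 0.7, 0.6]
finger_gap: 0.005
```

```bash
python3 - <<'E'
from tip import *;tip('4')
from ang import *;ang('4',C)
from plan import *
(x,y),ps=post('long',0,.034); z=.100
rows([(x,y,z,ps,4)])
E
```

```text
TCP [ 0.4936 -0.0415  0.1603] [-0.3  0.7  0.6] 8.575Traceback (most recent call last):
  File "<stdin>", line 1, in <module>
  File "tip.py", line 7, in tip
    w=P[m]; print(n,m.sum(),'tip z',np.sort(w[:,2])[:6].round(3),w.min(0).round(3),w.max(0).round(3))
                                                                 ~~~~~^^^
    return umr_minimum(a, axis, None, out, keepdims, initial, where)
ValueError: zero-size array to reduction operation minimum which has no identity
```

```bash
sed -i "s/        w=P\[m\]; /        w=P[m] if m.any() else np.zeros((1,3)); /" tip.py; python3 - <<'E'
from tip import *;tip('4')
from ang import *
try: ang('4',C)
except Exception as e: print(e)
from plan import *
(x,y),ps=post('long',0,.034); z=.100
rows([(x,y,z,ps,4)])
cv2.imwrite('pics/c4.png',np.hstack([cv2.resize(cv2.imread('pics/scene4.png')[120:290,180:340],None,fx=2.5,fy=2.5),cv2.resize(cv2.imread('pics/side4.png')[130:300,190:350-0],None,fx=2.5,fy=2.5)]))
E
```

```text
TCP [ 0.4937 -0.0407  0.1603] [-0.3  0.6 -0.2] 8.625
scene 0 tip z [0.] [0. 0. 0.] [0. 0. 0.]
side 133 tip z [0.178 0.178 0.178 0.179 0.179 0.179] [ 0.479 -0.052  0.178] [ 0.501 -0.036  0.213]
long scene 95 pad mean [ 0.4751 -0.0757  0.1316] zmax 0.144 r 0.09 angle 155.5 ((476.9842224121094, -74.1322250366211), (13.975584983825684, 24.5731201171875), 60.58955001831055)
long side 167 pad mean [ 0.4761 -0.0756  0.1314] zmax 0.145 r 0.0892 angle 155.2 ((477.9380798339844, -72.33402252197266), (14.26523208618164, 26.537551879882812), 59.05705261230469)
short scene 75 pad mean [0.5212 0.1613 0.1313] zmax 0.144 r 0.0559 angle 181.8 ((523.4517822265625, 161.54254150390625), (16.042062759399414, 25.6588191986084), 80.93975830078125)
short side 0 pad mean [nan nan nan] zmax 0 r nan angle nan ((0.0, 0.0), (0.0, 0.0), 0.0)
at [ 0.4938 -0.0399  0.1603] [-89.99  -0.   -27.38]
4 rows, end [ 0.4942 -0.0413  0.1003] -27.4
[0.0, 1.5, -0.0, 0, -1, 0.0, 1.5, -0.1, 0, -1, 0.0, 1.5, 0.0, 0, -1, 0.1, 1.5, -0.0, 0, -1]ang.py:10: RuntimeWarning: Mean of empty slice.
  w=P[m]; v=w.mean(0); t=np.degrees(np.arctan2(v[1]-c[1],v[0]-c[0]))%360
  ret = um.true_divide(
```

View pics/c4.png

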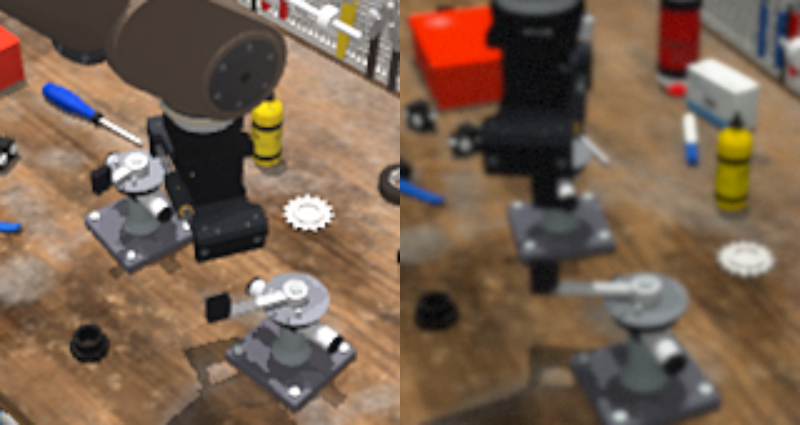

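The short pad has moved to the front, and its edge direction is about 171° against an expected 170° at the first click. The other items look undisturbed, and the fingers hang left of the long pad. Next I'll go down and push the long lever.

{"api": "jog_arm", "payload": {
  "rows": [0,1.5,0,0,-1,0,1.5,-0.1,0,-1,0,1.5,0,0,-1,0.1,1.5,0,0,-1,0,0,0,0,-1]
}}

```text
time_s: 9.35
position: [0.4938, -0.0413, 0.0993]
eef_rot: [-90.0, 0.1, -27.4]
contact_force: [-0.3, -0.3, 0.3]
finger_gap: 0.005
```

```bash
python3 - <<'E'
from plan import *
z=.100
rows([(*post('long',0,.018)[0],z,-27.5,4)]+[(*post('long',a,.018)[0],z,post('long',a,0)[1],2) for a in np.arange(.1,.95,.1)])
print([(np.round(post('long',a,.018)[0],4),post('long',a,0)[1].round(1)) for a in (.4,.7,.9)])
E
```

```text
at [ 0.4938 -0.0413  0.0993] [-90.02   0.1  -27.39]
22 rows, end [ 0.4681 -0.133   0.1003] 23.6
[-0.0, -0.0, -0.4, 0, -1, -0.0, -0.0, -0.4, 0, -1, -0.0, -0.1, -0.4, 0, -1, -0.0, 0.0, -0.4, 0, -1, -0.1, 0.0, -0.4, -3, -1, -0.1, 0.0, -0.5, -3, -1, -0.1, 0.0, -0.4, -3, -1, -0.0, 0.0, -0.5, -2, -1, -0.1, 0.0, -0.4, -3, -1, -0.1, 0.0, -0.5, -3, -1, -0.1, 0.0, -0.4, -3, -1, -0.1, 0.0, -0.5, -3, -1]
[-0.0, 0.0, -0.4, -3, -1, -0.1, 0.0, -0.5, -3, -1, -0.1, 0.0, -0.4, -3, -1, -0.1, 0.0, -0.5, -2, -1, -0.1, 0.0, -0.4, -3, -1, -0.0, 0.0, -0.5, -3, -1, -0.1, 0.0, -0.4, -3, -1, -0.1, 0.0, -0.5, -3, -1, -0.1, 0.0, -0.4, -3, -1, -0.1, 0.0, -0.5, -2, -1]
[(array([ 0.4697, -0.0874]), np.float64(-4.6)), (array([ 0.4662, -0.1144]), np.float64(12.6)), (array([ 0.4684, -0.1324]), np.float64(24.1))]
```

{"api": "jog_arm", "payload": {
  "rows": [0,0,-0.4,0,-1,0,0,-0.4,0,-1,0,-0.1,-0.4,0,-1,0,0,-0.4,0,-1,-0.1,0,-0.4,-3,-1,-0.1,0,-0.5,-3,-1,-0.1,0,-0.4,-3,-1]
}}

```text
time_s: 10.22
position: [0.4787, -0.0669, 0.1014]
eef_rot: [-90.0, -0.0, -18.4]
contact_force: [-0.6, 0.1, -0.7]
finger_gap: 0.004
```

{"api": "jog_arm", "payload": {
  "rows": [0,0,-0.5,-2,-1,-0.1,0,-0.4,-3,-1,-0.1,0,-0.5,-3,-1,-0.1,0,-0.4,-3,-1,-0.1,0,-0.5,-3,-1]
}}

```text
time_s: 10.85
position: [0.4694, -0.0885, 0.1014]
eef_rot: [-90.0, -0.0, -4.4]
contact_force: [0.0, 0.5, 0.2]
finger_gap: 0.005
```

{"api": "jog_arm", "payload": {
  "rows": [0,0,-0.4,-3,-1,-0.1,0,-0.5,-3,-1,-0.1,0,-0.4,-3,-1,-0.1,0,-0.5,-2,-1,-0.1,0,-0.4,-3,-1]
}}

```text
time_s: 11.48
position: [0.4662, -0.1104, 0.1014]
eef_rot: [-90.0, -0.0, 9.6]
contact_force: [-0.6, -0.3, -0.3]
finger_gap: 0.002
```

{"api": "jog_arm", "payload": {
  "rows": [0,0,-0.5,-3,-1,-0.1,0,-0.4,-3,-1,-0.1,0,-0.5,-3,-1,-0.1,0,-0.4,-3,-1,-0.1,0,-0.5,-2,-1,0,0,0,0,-1]
}}

```text
time_s: 12.22
position: [0.4683, -0.1339, 0.1013]
eef_rot: [-90.0, -0.0, 23.5]
contact_force: [-0.0, 0.5, 0.1]
finger_gap: 0.002
```

Readings showed no force at any of the stops, so I'll back off a little and check.

{"api": "jog_arm", "payload": {
  "rows": [0,0,0.8,0,-1,0,0,1,0,-1,0,-4,0,0,-1,0,-4,0,0,-1,0,-3,3,0,-1,0,0,0,0,-1]
}}

```text
time_s: 12.98
position: [0.449, -0.0882, 0.213]
eef_rot: [-90.1, -0.2, 23.6]
contact_force: [-0.5, -0.4, -0.5]
finger_gap: 0.002
```

```bash
python3 - <<'E'
from tip import *;tip('5')
from ang import *
ang('5',C)
cv2.imwrite('pics/c5.png',np.hstack([cv2.resize(cv2.imread('pics/scene5.png')[140:290,190:340],None,fx=2.6,fy=2.6),cv2.resize(cv2.imread('pics/side5.png')[160:310,200:350],None,fx=2.6,fy=2.6)]))
E
```

```text
TCP [ 0.449  -0.0882  0.213 ] [-0.5 -0.4 -0.5] 12.975
scene 87 tip z [0.232 0.234 0.234 0.235 0.236 0.236] [ 0.433 -0.103  0.232] [ 0.456 -0.084  0.273]
side 226 tip z [0.23  0.23  0.23  0.23  0.231 0.231] [ 0.435 -0.103  0.23 ] [ 0.462 -0.083  0.273]
long scene 73 pad mean [ 0.4728 -0.1519  0.1328] zmax 0.145 r 0.0928 angle 204.8 ((475.8687438964844, -149.49722290039062), (26.97586441040039, 12.962615966796875), 21.220966339111328)
long side 162 pad mean [ 0.4756 -0.1514  0.1316] zmax 0.146 r 0.09 angle 205.2 ((476.9407958984375, -148.91160583496094), (25.855703353881836, 10.595364570617676), 28.09150505065918)
short scene 33 pad mean [0.5145 0.1637 0.1309] zmax 0.146 r 0.0626 angle 179.4 ((516.42041015625, 165.30540466308594), (12.736054420471191, 11.184209823608398), 34.50654220581055)
short side 0 pad mean [nan nan nan] zmax 0 r nan angle nan ((0.0, 0.0), (0.0, 0.0), 0.0)ang.py:10: RuntimeWarning: Mean of empty slice.
  w=P[m]; v=w.mean(0); t=np.degrees(np.arctan2(v[1]-c[1],v[0]-c[0]))%360
  ret = um.true_divide(
```

View pics/c5.png

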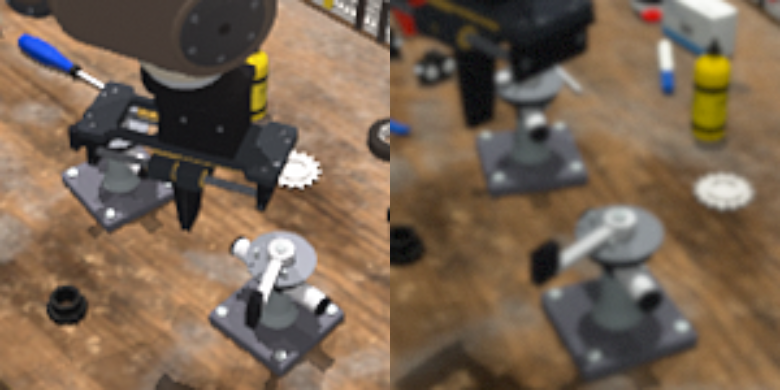

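The long lever now sits around 205-208°, the second click. The first click would be about 181°. I'll withdraw the arm for a clear final check.

```bash
python3 - <<'E'
from plan import *
rows([(.45,.2,.28,10,0),(.3,.5,.25,-15,0)],step=5.8)
E
```

```text
at [ 0.449  -0.0891  0.2109] [-9.001e+01 -1.000e-02  2.360e+01]
12 rows, end [0.3    0.4997 0.2499] -15.4
[1.9, -1.2, 4.4, 2, -1, 1.8, -1.1, 4.5, 3, -1, 1.6, -1.2, 4.5, 2, -1, 1.4, -1.1, 4.7, 2, -1, 1.2, -1.2, 4.6, 2, -1, 1.1, -1.1, 4.7, 3, -1, -1.6, 0.5, 5.3, 4, -1, -2.0, 0.5, 5.3, 4, -1, -2.4, 0.5, 5.0, 4, -1, -2.7, 0.5, 4.9, 4, -1, -3.1, 0.5, 4.7, 5, -1, -3.4, 0.5, 4.4, 4, -1]
```

{"api": "jog_arm", "payload": {
  "rows": [1.9,-1.2,4.4,2,-1,1.8,-1.1,4.5,3,-1,1.6,-1.2,4.5,2,-1,1.4,-1.1,4.7,2,-1,1.2,-1.2,4.6,2,-1,1.1,-1.1,4.7,3,-1,-1.6,0.5,5.3,4,-1,-2,0.5,5.3,4,-1,-2.4,0.5,5,4,-1,-2.7,0.5,4.9,4,-1,-3.1,0.5,4.7,5,-1,-3.4,0.5,4.4,4,-1]
}}

```text
time_s: 14.58
position: [0.3, 0.5007, 0.2483]
eef_rot: [-90.1, 0.0, -15.6]
contact_force: [1.2, 0.1, -0.3]
finger_gap: 0.004
```

{"api": "jog_arm", "payload": {
  "rows": [0,0,0,0,-1,0,0,0,0,-1,0,0,0,0,-1,0,0,0,0,-1]
}}

```text
time_s: 15.08
position: [0.3015, 0.4986, 0.2504]
eef_rot: [-90.0, -0.0, -15.5]
contact_force: [0.0, -0.5, 0.5]
finger_gap: 0.004
```

```bash
python3 - <<'E'
from tip import *;tip('6')
from ang import *
ang('6',C)
for k,(c,_,_) in C.items():
  for n in('scene','side'):
   for t in '06':
    P=cloud(n,np.load(f'{n}{t}.npy')); m=(np.abs(P[...,:2]-c).max(-1)<.075)&(P[...,2]>.012)&(P[...,2]<.0175); print(k,n,t,cv2.minAreaRect((P[m][:,:2]*1000).astype(np.float32)))
a,b=[cv2.imread(f'pics/{n}6.png') for n in('scene','side')]
cv2.imwrite('pics/c6.png',np.hstack([cv2.resize(a[165:235,205:275],None,fx=5.5,fy=5.5),cv2.resize(a[215:285,255:325],None,fx=5.5,fy=5.5)]))
d=np.abs(np.load('scene6.npy')-np.load('scene0.npy'))
for nm,(x0,y0,x1,y1) in {'cup':(205,245,226,268),'jar':(314,295,342,332),'lube':(278,150,296,190),'tyre':(150,200,190,216),'sprocket':(290,195,316,215),'pedal':(338,215,370,242)}.items(): print(nm,'max depth change',d[y0:y1,x0:x1].max().round(4))
E
```

```text
TCP [0.3015 0.4986 0.2504] [ 0.  -0.5  0.5] 15.075
scene 74 tip z [0.269 0.269 0.269 0.27  0.27  0.271] [0.287 0.484 0.269] [0.31  0.5   0.301]
side 113 tip z [0.27  0.271 0.271 0.271 0.271 0.271] [0.29  0.486 0.27 ] [0.313 0.504 0.31 ]
long scene 76 pad mean [ 0.4733 -0.1518  0.1321] zmax 0.144 r 0.0922 angle 204.9 ((476.98431396484375, -149.11264038085938), (26.94685173034668, 12.625511169433594), 24.1729736328125)
long side 163 pad mean [ 0.4755 -0.1513  0.1321] zmax 0.145 r 0.09 angle 205.2 ((476.3871765136719, -147.78768920898438), (26.94054412841797, 12.484453201293945), 24.543848037719727)
short scene 75 pad mean [0.5217 0.1614 0.131 ] zmax 0.143 r 0.0554 angle 181.7 ((523.814453125, 163.07630920410156), (13.995234489440918, 24.622365951538086), 78.8420181274414)
short side 115 pad mean [0.523  0.1625 0.1308] zmax 0.146 r 0.054 angle 180.5 ((524.158935546875, 165.6220703125), (15.69681167602539, 27.09426498413086), 89.41004943847656)
long scene 0 ((556.157470703125, -113.68920135498047), (107.82923889160156, 109.80699157714844), 0.7319549322128296)
long scene 6 ((556.908081054
[... 254 characters left out ...]
734), (109.98265838623047, 111.89170837402344), 0.5548415780067444)
short scene 0 ((576.1844482421875, 161.89979553222656), (110.01790618896484, 108.07003784179688), 80.81598663330078)
short scene 6 ((576.6892700195312, 161.95364379882812), (109.89830017089844, 108.12467956542969), 80.46675109863281)
short side 0 ((577.50537109375, 164.255126953125), (112.2269515991211, 111.3033676147461), 79.30170440673828)
short side 6 ((577.1749267578125, 163.57391357421875), (111.4111099243164, 109.94938659667969), 80.246826171875)
cup max depth change 1.2791
jar max depth change 1.1515
lube max depth change 1.623
tyre max depth change 1.4248
sprocket max depth change 1.4351
pedal max depth change 1.3681
```

View pics/c6.png

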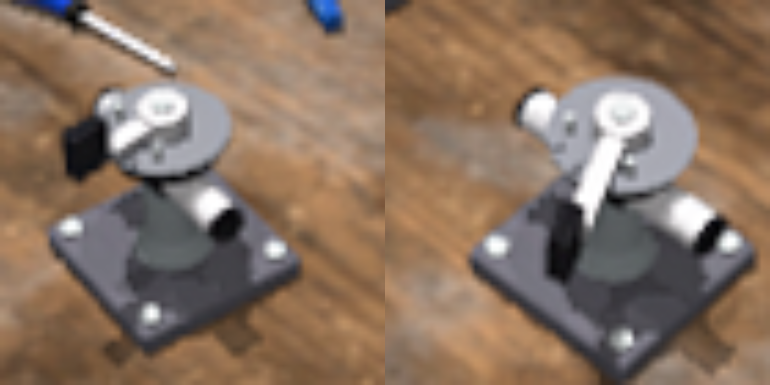

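The crop shows the short arm pointing front and the long arm swung to the right. The angle changes from pad means (about 19° short, 50° long) fall short of 28.6° and 57.3°. Visible-face bias may explain that, so I'll measure the pad tops, which are unbiased, and recheck the bystanders with medians.

```bash
python3 - <<'E'
from h import *
C={'long':(np.array([.557,-.1125]),.076,.102),'short':(np.array([.577,.163]),.041,.067)}
fr={}
for n in('scene','side'):
  for k in range(8):
    im,d=vision.snapshot(n); fr.setdefault(n,[]).append(d)
  fr[n]=np.median(fr[n],0); cv2.imwrite(f'pics/{n}7.png',im)
for n in('scene','side'):
  c_,f=cal(n); K=np.array([[f,0,c_['cx']],[0,f,c_['cy']],[0,0,1]]); Rm=cv2.Rodrigues(c_['rvec'])[0]; o=-Rm.T@c_['tvec']
  for t,D in(('0',np.load(f'{n}0.npy')),('7',fr[n])):
    P=cloud(n,D); im=cv2.imread(f'pics/{n}{t}.png')
    for k,(c,r0,r1) in C.items():
      r=np.linalg.norm(P[...,:2]-c,axis=-1); ok=(r<r1+.012)
      for nm,m in (('top',ok&(P[...,2]>.139)&(P[...,2]<.15)&(r>r0-.006)&(im.max(2)<90)),('arm',ok&(P[...,2]>.112)&(P[...,2]<.135)&(r>.022)&(r<r0-.002)&(im.min(2)>110))):
        w=P[m][:,:2]
        if len(w)<2: print(n,t,k,nm,len(w)); continue
        v=w.mean(0)-c; print(n,t,k,nm,len(w),'mean',w.mean(0).round(4),'r',np.hypot(*v).round(3),'ang',(np.degrees(np.arctan2(v[1],v[0]))%360).round(1))
d=np.abs(fr['scene']-np.load('scene0.npy'))
for nm,(x0,y0,x1,y1) in {'cup':(205,245,226,268),'jar':(314,295,342,332),'lube':(278,150,296,190),'tyre':(150,200,190,216),'sprocket':(290,195,316,215),'pedal':(338,215,370,242)}.items():
  a=d[y0:y1,x0:x1]; print(nm,'med',np.median(a).round(4),'frac>8mm',(a>.008).mean().round(3))
E
```

```text
scene 0 long top 27 mean [ 0.4773 -0.0737] r 0.089 ang 154.0
scene 0 long arm 76 mean [ 0.516  -0.0937] r 0.045 ang 155.4
scene 0 short top 21 mean [0.5256 0.1455] r 0.054 ang 198.8
scene 0 short arm 17 mean [0.5541 0.1551] r 0.024 ang 199.1
scene 7 long top 33 mean [ 0.4763 -0.1491] r 0.089 ang 204.4
scene 7 long arm 58 mean [ 0.5221 -0.1281] r 0.038 ang 204.1
scene 7 short top 24 mean [0.5229 0.1638] r 0.054 ang 179.1
scene 7 short arm 19 mean [0.5529 0.1629] r 0.024 ang 180.2
side 0 long top 53 mean [ 0.4768 -0.074 ] r 0.089 ang 154.3
side 0 long arm 132 mean [ 0.5156 -0.0935] r 0.046 ang 155.3
side 0 short top 31 mean [0.5254 0.1466] r 0.054 ang 197.6
side 0 short arm 21 mean [0.5516 0.1569] r 0.026 ang 193.5
side 7 long top 55 mean [ 0.4761 -0.1491] r 0.089 ang 204.3
side 7 long arm 125 mean [ 0.5173 -0.1298] r 0.043 ang 203.6
side 7 short top 28 mean [0.5232 0.1643] r 0.054 ang 178.6
side 7 short arm 27 mean [0.549  0.1645] r 0.028 ang 177.0
cup med 0.0018 frac>8mm 0.008
jar med 0.0015 frac>8mm 0.005
lube med 0.0024 frac>8mm 0.036
tyre med 0.0021 frac>8mm 0.016
sprocket med 0.0023 frac>8mm 0.021
pedal med 0.002 frac>8mm 0.014
```

Pad tops from both cameras agree: the short lever is at about 0.34-0.35 rad and the long at about 0.88-0.91 rad. So each stopped a little short of its click, probably held by friction. The short one is outside its band and the long one is borderline. Bystanders and stands are unmoved. I'll push both on, starting with the short.

```bash
python3 - <<'E'
from plan import *
f=lambda a,o:post('short',a,o)
(x,y),ps=f(.34,.034)
rows([(.45,.2,.25,ps,0),(x,y,.165,ps,0),(x,y,.100,ps,3)])
E
```

```text
at [0.3007 0.4994 0.2502] [-90.     0.   -15.45]
13 rows, end [0.5209 0.1294 0.1002] -0.4
[3.2, 0.0, -3.6, -2, -1, 3.1, 0.0, -3.6, -2, -1, 2.9, 0.0, -3.8, -2, -1, 2.8, 0.0, -3.9, -2, -1, 2.7, 0.0, -3.9, -3, -1, 2.4, 0.0, -4.1, -2, -1, 2.4, 0.0, -4.2, -2, -1, 2.4, 2.8, -2.3, 0, -1, 2.3, 2.9, -2.3, 0, -1, 2.4, 2.8, -2.4, 0, -1, -0.0, 2.2, 0.0, 0, -1, -0.0, 2.1, 0.0, 0, -1]
[-0.0, 2.2, 0.0, 0, -1]
```

{"api": "jog_arm", "payload": {
  "rows": [3.2,0,-3.6,-2,-1,3.1,0,-3.6,-2,-1,2.9,0,-3.8,-2,-1,2.8,0,-3.9,-2,-1,2.7,0,-3.9,-3,-1,2.4,0,-4.1,-2,-1,2.4,0,-4.2,-2,-1,2.4,2.8,-2.3,0,-1,2.3,2.9,-2.3,0,-1,2.4,2.8,-2.4,0,-1,0,0,0,0,-1]
}}

```text
time_s: 17.35
position: [0.5213, 0.128, 0.1633]
eef_rot: [-90.0, 0.2, -0.6]
contact_force: [-0.2, 0.4, -0.5]
finger_gap: 0.007
```

{"api": "jog_arm", "payload": {
  "rows": [0,2.2,0,0,-1,0,2.1,0,0,-1,0,2.2,0,0,-1,0,0,0,0,-1]
}}

```text
time_s: 17.85
position: [0.5202, 0.1299, 0.1]
eef_rot: [-90.0, 0.1, -0.4]
contact_force: [0.4, -0.7, 0.2]
finger_gap: 0.005
```

```bash
python3 - <<'E'
from plan import *
f=lambda a,o:post('short',a,o)
rows([(*f(.34,.019)[0],.1,f(.34,0)[1],4)]+[(*f(a,.018)[0],.1,f(a,0)[1],2) for a in(.41,.48,.55)])
E
```

```text
at [0.5202 0.1299 0.1   ] [-90.     0.1   -0.42]
10 rows, end [0.5185 0.1582 0.1   ] -12.4
[0.0, -0.0, 0.4, 0, -1, 0.0, -0.0, 0.3, 0, -1, 0.0, -0.0, 0.4, 0, -1, 0.0, -0.0, 0.4, 0, -1, -0.0, -0.0, 0.2, 2, -1, -0.1, -0.0, 0.3, 2, -1, -0.0, -0.0, 0.2, 2, -1, -0.1, -0.0, 0.2, 2, -1, -0.0, -0.0, 0.2, 2, -1, -0.1, -0.0, 0.2, 2, -1]
```

{"api": "jog_arm", "payload": {
  "rows": [0,0,0.4,0,-1,0,0,0.3,0,-1,0,0,0.4,0,-1,0,0,0.4,0,-1,0,0,0.2,2,-1,-0.1,0,0.3,2,-1]
}}

```text
time_s: 18.6
position: [0.5203, 0.1497, 0.1003]
eef_rot: [-90.0, -0.0, -4.5]
contact_force: [0.4, 0.3, 0.9]
finger_gap: 0.005
```

{"api": "jog_arm", "payload": {
  "rows": [0,0,0.2,2,-1,-0.1,0,0.2,2,-1,0,0,0.2,2,-1,-0.1,0,0.2,2,-1,0,0,0,0,-1]
}}

```text
time_s: 19.23
position: [0.5193, 0.1579, 0.1003]
eef_rot: [-90.0, -0.0, -12.4]
contact_force: [0.5, 0.2, -1.0]
finger_gap: 0.002
```

{"api": "jog_arm", "payload": {
  "rows": [0,0,-0.5,0,-1,0,0,-0.8,0,-1,0,0,-0.8,0,-1,0,-3,0,0,-1,0,-4,0,0,-1,0,0,-5,0,-1,0,0,-5,0,-1,0,0,0,0,-1]
}}

```text
time_s: 20.23
position: [0.4925, 0.0368, 0.1704]
eef_rot: [-90.0, -0.0, -12.7]
contact_force: [0.1, -0.2, 0.1]
finger_gap: 0.005
```

```bash
cat > top.py <<'E'
from h import *
C={'long':(np.array([.557,-.1125]),.076,.102),'short':(np.array([.577,.163]),.041,.067)}
def top():
  for n in('scene','side'):
    D=[]
    for k in range(5): im,d=vision.snapshot(n); D.append(d)
    P=cloud(n,np.median(D,0)); cv2.imwrite('pics/%s_last.png'%n,im)
    for k,(c,r0,r1) in C.items():
      r=np.linalg.norm(P[...,:2]-c,axis=-1); m=(r<r1+.012)&(P[...,2]>.139)&(P[...,2]<.15)&(r>r0-.006)&(im.max(2)<90)
      w=P[m][:,:2]
      if len(w)<3: print(n,k,'hidden'); continue
      v=w.mean(0)-c; a=np.degrees(np.arctan2(v[1],v[0]))%360
      q=(a-152.0)/57.3 if k=='long' else (199-a)/57.3
      print(n,k,len(w),'r',np.hypot(*v).round(3),'ang',a.round(1),'rad~',q.round(3))
E
python3 -c "
from top import *;top()"
```

```text
scene long 33 r 0.089 ang 204.4 rad~ 0.915
scene short 24 r 0.054 ang 170.8 rad~ 0.492
side long 60 r 0.089 ang 204.3 rad~ 0.914
side short 6 r 0.064 ang 170.5 rad~ 0.497
```

The short lever is now at about 0.49 rad. Next I'll push the long one the last bit.

```bash
python3 - <<'E'
from plan import *
f=lambda a,o:post('long',a,o)
(x,y),ps=f(.9,.036); print(x,y,ps)
rows([(x,y,.17,ps,0),(x,y,.100,ps,3)])
E
```

```text
0.4610558258795421 -0.11592278429691961 24.06620156177408
at [0.4932 0.04   0.1701] [-9.00e+01  1.00e-02 -1.24e+01]
7 rows, end [ 0.4607 -0.1162  0.1001] 23.6
[0.1, 0.0, -4.0, -9, -1, -0.6, 0.0, -3.9, -9, -1, -1.2, 0.0, -3.8, -9, -1, -1.8, 0.0, -3.6, -9, -1, 0.0, 2.3, 0.0, 0, -1, 0.0, 2.4, 0.0, 0, -1, 0.0, 2.3, 0.0, 0, -1]
```

{"api": "jog_arm", "payload": {
  "rows": [0.1,0,-4,-9,-1,-0.6,0,-3.9,-9,-1,-1.2,0,-3.8,-9,-1,-1.8,0,-3.6,-9,-1,0,0,0,0,-1,0,2.3,0,0,-1,0,2.4,0,0,-1,0,2.3,0,0,-1,0,0,0,0,-1]
}}

```text
time_s: 21.85
position: [0.4601, -0.1156, 0.0992]
eef_rot: [-89.9, 0.1, 23.5]
contact_force: [0.5, 0.6, 0.0]
finger_gap: 0.004
```

```bash
python3 - <<'E'
from plan import *
f=lambda a,o:post('long',a,o)
rows([(*f(.9,.018)[0],.1,f(.9,0)[1],5)]+[(*f(a,.018)[0],.1,f(a,0)[1],2) for a in(.97,1.03)])
E
```

```text
at [ 0.4601 -0.1156  0.0992] [-89.87   0.11  23.5 ]
9 rows, end [ 0.4718 -0.1433  0.1002] 31.5
[0.0, -0.0, -0.4, 0, -1, 0.0, -0.0, -0.3, 0, -1, 0.1, -0.0, -0.4, 0, -1, -0.0, -0.1, -0.4, 0, -1, -0.0, 0.0, -0.4, -1, -1, -0.1, 0.0, -0.3, -2, -1, -0.0, 0.0, -0.3, -2, -1, -0.1, 0.0, -0.3, -2, -1, -0.0, 0.0, -0.2, -1, -1]
```

{"api": "jog_arm", "payload": {
  "rows": [0,0,-0.4,0,-1,0,0,-0.3,0,-1,0.1,0,-0.4,0,-1,0,0,-0.4,0,-1,0,0,-0.4,-1,-1,-0.1,0,-0.3,-2,-1,0,0,-0.3,-2,-1]
}}

```text
time_s: 22.72
position: [0.4708, -0.1398, 0.1002]
eef_rot: [-90.0, -0.0, 28.6]
contact_force: [0.8, -0.1, 0.7]
finger_gap: 0.006
```

{"api": "jog_arm", "payload": {
  "rows": [-0.1,0,-0.3,-2,-1,0,0,-0.2,-1,-1,0,0,0,0,-1]
}}

```text
time_s: 23.1
position: [0.4721, -0.1443, 0.1001]
eef_rot: [-90.0, 0.0, 31.5]
contact_force: [-1.8, 1.2, 0.2]
finger_gap: 0.006
```

{"api": "jog_arm", "payload": {
  "rows": [0,0,0.5,0,-1,0,0,1,0,-1,0,0,0.5,0,-1,0,-3,0,0,-1,0,-4,0,0,-1,-1,-4,3,0,-1,0,0,0,0,-1,0,0,0,0,-1]
}}

```text
time_s: 24.1
position: [0.4377, -0.1069, 0.2099]
eef_rot: [-90.0, -0.0, 31.6]
contact_force: [-0.8, 0.2, -0.1]
finger_gap: 0.003
```

```bash
python3 -c "
from top import *;top()"
```

```text
scene long 34 r 0.09 ang 209.6 rad~ 1.005
scene short 22 r 0.054 ang 170.4 rad~ 0.499
side long 55 r 0.088 ang 209.8 rad~ 1.009
side short hidden
```

```bash
python3 - <<'E'
from h import *
D=np.median([vision.snapshot('scene')[1] for _ in range(4)],0); P=cloud('scene',D); d=np.abs(D-np.load('scene0.npy'))
for k,c in(('long',[.557,-.113]),('short',[.577,.163])):
    m=(np.abs(P[...,:2]-c).max(-1)<.075)&(P[...,2]>.012)&(P[...,2]<.0175); print(k,cv2.minAreaRect((P[m][:,:2]*1000).astype(np.float32)))
for nm,(x0,y0,x1,y1) in {'cup':(205,245,226,268),'jar':(314,295,342,332),'lube':(278,150,296,190),'tyre':(150,200,190,216),'sprocket':(290,195,316,215),'pedal':(338,215,370,242)}.items():
  a=d[y0:y1,x0:x1]; print(nm,'med',np.median(a).round(4),'frac>8mm',(a>.008).mean().round(3))
print(bot.read_state()['time_s'],bot.job_done())
E
```

```text
long ((557.6188354492188, -113.5740966796875), (107.85150909423828, 109.98484802246094), 0.6174904108047485)
short ((575.4443359375, 162.15719604492188), (108.05036926269531, 106.28052520751953), 77.85914611816406)
cup med 0.0021 frac>8mm 0.014
jar med 0.0017 frac>8mm 0.005
lube med 0.6093 frac>8mm 0.824
tyre med 0.0022 frac>8mm 0.027
sprocket med 0.483 frac>8mm 0.621
pedal med 0.0023 frac>8mm 0.017
the job is handed in; nothing more can be done
24.8 None
```

I set both levers by pushing with shut fingertips and handed the job in at 24.8 s. The long lever last measured about 1.01 rad (second click) and the short about 0.50 rad (first click). No verdict was reported.

**Lever check:** both cameras agreed on the long lever. The short was seen in only one of them at the end, because the arm hid it from the other; both had shown about 0.49 just before.

**Stands and other things:** both stands measured within about 1 mm of where they began. The cup, jar, tyre lever and pedal showed no change. The arm hid the lube bottle and sprocket in the final view, which explains their large depth changes; both were unchanged in the earlier clear view. Measured force stayed at about 4 N or less at every stop.

**What disagreed along the way:**
- **Fingertip height:** the fingertips were about 35 mm higher than the given TCP-to-tips distance implies. My first pass went over the short pad without touching it, so I then used the height seen by the cameras.
- **First pushes fell short:** they left the short lever at about 0.35 rad and the long at about 0.9 rad, so they did not settle into the clicks by themselves. A second gentle push on each brought them in.

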